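# Pin the loose drive collar to its hub

## Robot

A 6-joint arm with a two-finger parallel gripper is mounted at the origin on the work surface. World frame = base frame: x ahead of the robot, y to its left, z up, the work surface at z = 0. Lengths are in mm, angles in rad, forces in N, time in s.
With the tool pointing down it reaches from about 375 to 975 mm from the base axis. Payload 3.8 kg.
Tool frame: the origin (TCP) lies at the very end of the fingers, on their centre line; the grasp point (between the pads) lies robot.hold_point_z behind it (robot.hold_point_z is the distance from the TCP to the grasp point, in mm); z points along the fingers, y is the line along which they close (so a half turn about z gives the same grasp; the last joint's range is limited). The gripper opens to 85 mm and grips with 20 to 120 N. Pads are 22 mm wide; open, the fingers measure 114 mm over their backs; the gripper's body (76 mm by 85 mm) begins 54 mm behind the grasp point. The pads swing forward as they close: fully open they stand 13 mm farther back than shut.
Start: joints at [-1.228, 0.264, 1.604, -0, 1.274, -0.037], TCP at [250.24, -626.895, 231.28] pointing down, gripper open.
Joint ranges: [-2.63, 2.63], [-0.94, 2.18], [0.31, 2.57], [-1.31, 4.45], [0, 2.66], [-2.55, 2.55]. Speed limits (rad/s): [2.57, 2.57, 3.14, 3.14, 3.14, 3.14].

## Interface

Orientations are given as a 3x3 rotation matrix whose columns are the frame's x, y, z axes.
In Python, from cell import state, eyes, job, robot gives the robot as it stands.
- The arm moves only by the tool servo_tool, never from a script. Its argument "deltas" is a list of rows, each a list of 5 numbers: the shift along the tool's x, y, z in m, then the turn about the tool's z in degrees, then the opening, from 0 (shut) to 1 (fully open). A call has 1 to 12 rows; each row shifts and turns the commanded pose from where the row before left it, along the tool's axes as they then stand; what a row does not reach is not made up. A row lasts 1/8 s, in which the tool goes at most 62.5 mm and 10.7 degrees, less where a joint would pass 70% of its speed; a pose out of reach is approached as far as the arm can. A call is refused whole if a number of a shift passes 0.0625 or a number of a turn 10.7, either way. A call with a gripper value outside its range is refused whole. The fingers move at their own pace and stop on an object; "squeeze" is the grip in N (left out, the last holds). Time passes only in rows, so rows that do not move let the fingers close. It gives the time, the measured TCP pose, the force, the opening and the grip force at its end, in the units of the state.
- state(): the state, without advancing time (a new reading comes with each control period).
- eyes.camera(name): name is "side" or "top"; returns the picture (384x512x3 uint8, red, green, blue); there is no depth.
- eyes.camera_params(name): a dict with "K" (3x3 intrinsics, pixels), "rvec" (rotation vector, rad) and "tvec" (3), from world to camera coordinates, as OpenCV has them. Camera axes: x right, y down, z forward; pixel columns grow to the right and rows downward; lengths in mm; the calibration is good to about 2 mm. A picture is of the moment at which its call begins. camera_params takes no time and is no camera call.
- job.finish_job(): hands the job in; it is judged then, once.
The state is a dict: "clock": time; "joint_positions": joint angles; "joint_vel": joint speeds; "effort": joint torques, N m; "tool_pos": TCP position; "tool_rot": TCP orientation; "wrist_force": force on the tool from outside, world axes, zero at the start; "moment": the same for the moment, N m; "grip_width": finger opening in mm; "finger_force": force on a finger pad.
Only numpy, scipy, OpenCV 4.12 (cv2) and the standard library are available. Lean on these libraries where they do the work, as an engineer would, in place of code of your own. Each camera call takes 0.05 s, during which the arm holds its last target. There are 200 camera calls.

## Task

Take the index pin with the tall plain round handle out of the pin rack, put it through the hole in the loose collar, and spin the collar in its fixture until the hole meets the hidden hole in the hub underneath, so that the pin goes fully home with its shoulder down on the collar. Feel for the hole gently: never ram or drag the pin hard against the fixture. Leave the other pins and the steel ring beside the rack where they are, and let go of the pin at the end.

Things in the scene. Friction and masses are not known exactly. Their poses are not given: they have to be found in the camera images.
- fixture: grey cast fixture bolted to the bench, never moving: a 150 x 150 x 14 mm base plate with a round housing 140 mm across, 46 mm high above the bench, holding the hub and over it the collar. Origin at the centre of the underside, on the upright axis of collar and hub (z up); +x points to the rib
- hub_top (a point): on the axis, at the height of the hub's flat top, 42 mm above the bench. The hub is a fixed steel disc right under the collar (1 mm gap), hidden by it. It has one blind hole, 12 mm wide, 23 mm deep, centred 42 mm from the axis, in an unknown direction within 0.6 rad (34 degrees) either side of the rib; the rest of its top is smooth
- rib (a point): middle of the top of the only upright rib (14 mm wide, 20 mm deep, 52 mm high above the bench) on the outside of the round housing, 78 mm from the axis on the fixture's +x side
- collar_hole (a point): centre of the upper mouth of the collar's only hole: upright, right through, 11 mm wide with a small chamfer, 42 mm from the axis. The collar is a steel disc 120 mm across lying level in the housing, underside 43 mm and upper face 56 mm above the bench. A low boss 32 mm across rises 8 mm (its cap 10 mm) above its middle
- collar (a joint): angle of the loose collar in the fixture: 0 when its hole points to the rib, growing counterclockwise from above; it starts between 1.0 and 2.6 rad. It spins freely about the axis with slight friction (0.04 N m) and no stops, and cannot lift or tilt
- pin: the index pin: steel, 82 mm long, about 0.09 kg. Shank 10 mm thick, 32 mm long, its nose tapering to 6 mm over the last 3 mm; above it a plain round handle 16 mm thick, 50 mm tall, whose lower end is the shoulder. Origin at the nose tip, z up the pin. Origin above the bench: 8 mm in the rack, 42 mm standing in the collar on the hub, 24 mm fully home (shoulder on collar)
- pin_grip (a point): point on the pin's axis 70 mm above its tip, a good height to grip: fingertips there clear the boss even with the pin home
- rack: wooden pin rack, 50 x 190 x 40 mm, fixed; origin at the centre of the underside, three holes 13 mm wide in a row along its y, 60 mm apart, the pins' shoulders resting on its top 40 mm above the bench. Any of the three pins may be in any hole
- cap_pin: another pin in the rack, with a low flat cap 30 mm wide, 14 mm tall; to be left alone. Origin at its tip, as for the pin
- tee_pin: another pin in the rack, with a T handle (bar 44 mm long, 29 mm above the rack's top); to be left alone. Origin at its tip
- bearing: loose steel ring 42 mm across, 12 mm high, lying beside the rack; to be left alone. Origin at the centre of its underside

How it is judged:
By the outcome, as a careful person would: the job done as asked, in the order asked, and still so for the second after the job is handed in, with the robot touching nothing.
It also fails if it takes over 72 s, if anything falls off the work surface, if the arm or the gripper's body presses on something with over 40 N, if the wrist force passes 120 N, or if a joint passes its speed limit or range.

## Working session

There is one attempt and no reset: what is moved stays moved. The work goes in short steps, Python scripts to look and compute and a tool call to move; the robot and the scene stay as the last step left them, time stands still between calls to the robot, and variables do not carry over. Pictures are saved under pics/ and viewed, at most 10 in all, crops included, and the job is handed in when it is done.

Besides the shell and the picture viewer there is one more tool, called after "Emit:" in YAML: its name, and indented under it one key for each argument. servo_tool: Moves the arm, as the interface text tells. Its arguments: {"type":"object","properties":{"deltas":{"type":"array","items":{"type":"array","items":{"type":"number"}}},"squeeze":{"type":"number"}},"required":["deltas"]}

```bash
mkdir -p pics; python3 - <<'E'
from cell import state, eyes, robot
import cv2
for n in("top","side"):
    cv2.imwrite(f"pics/{n}0.png",eyes.camera(n)[:,:,::-1]);p=eyes.camera_params(n);print(n,p)
s=state();print(s,robot.hold_point_z)
E
```

```text
top {'K': array([[487.42540995,   0.        , 254.43391226],
       [  0.        , 487.42540995, 183.7436607 ],
       [  0.        ,   0.        ,   1.        ]]), 'rvec': array([ 2.17887229, -2.18892685,  0.09487346]), 'tvec': array([ 59.32984768, 603.49479907, 899.32389086])}
side {'K': array([[403.31912482,   0.        , 252.69974415],
       [  0.        , 403.31912482, 194.01527971],
       [  0.        ,   0.        ,   1.        ]]), 'rvec': array([ 0.21751376, -2.80766739,  1.20672911]), 'tvec': array([572.82823613,  87.56098005, 737.02195553])}
{'clock': 0.1, 'joint_positions': array([-1.22791523e+00,  2.64690435e-01,  1.60525346e+00,  7.07610945e-06,
        1.27367875e+00, -3.69394180e-02]), 'joint_vel': array([ 1.24341712e-03, -9.86449148e-04, -3.21299560e-03, -1.44552447e-03,
       -6.17849519e-05, -2.35657514e-03]), 'effort': array([ 8.31079451e-04, -5.16705930e+01, -3.68589628e+01,  1.36751504e-05,
        6.33721560e-03, -1.65255670e-05]), 'tool_pos': array([ 250.01254067, -626.28130088,  230.06935283]), 'tool_rot': array([[ 9.28731994e-01,  3.70751164e-01, -6.76112771e-04],
       [ 3.70751772e-01, -9.28730025e-01,  1.91409487e-03],
       [ 8.17266706e-05, -2.02835115e-03, -9.99997940e-01]]), 'wrist_force': array([-0.34206636,  0.00388234,  0.52153877]), 'moment': array([ 0.00964564, -0.00576476,  0.04990228]), 'finger_force': 0.0, 'grip_width': 85.02517739902352} 18.700000000000003
```

View pics/top0.png

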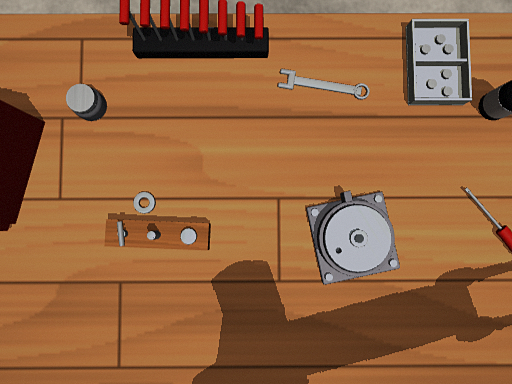

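View pics/side0.png

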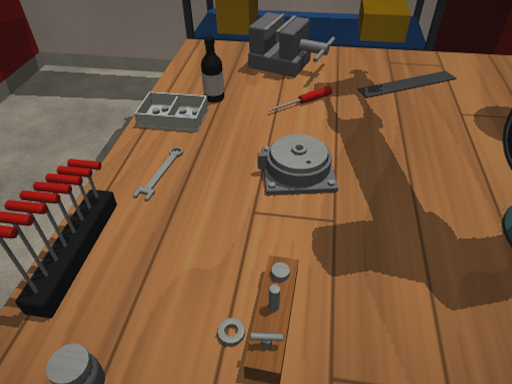

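The top view shows the T pin (122,233), the plain pin in the middle (153,235), the cap pin (188,236), the ring (145,202), the fixture (358,238), the rib (346,196) and the collar hole (338,251). Next I'll enlarge them.

```bash
python3 - <<'E'
import cv2,numpy as np
t=cv2.imread("pics/top0.png");s=cv2.imread("pics/side0.png")
r=lambda a:cv2.resize(a,None,fx=5,fy=5,interpolation=cv2.INTER_CUBIC)
a=t[185:265,95:215]; b=t[185:290,298:408]
cv2.imwrite("pics/c1.png",r(a));cv2.imwrite("pics/c2.png",r(b))
cv2.imwrite("pics/c3.png",r(s[250:365,205:305]))
E
```

```text
(no output)
```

View pics/c1.png

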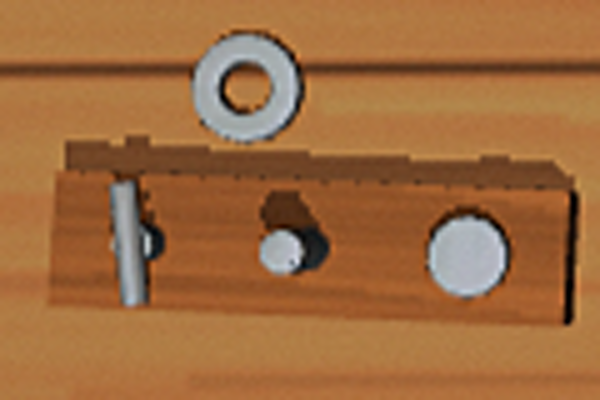

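View pics/c2.png

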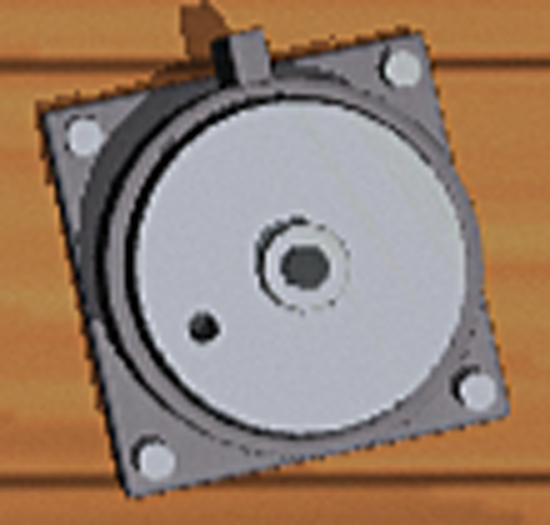

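View pics/c3.png

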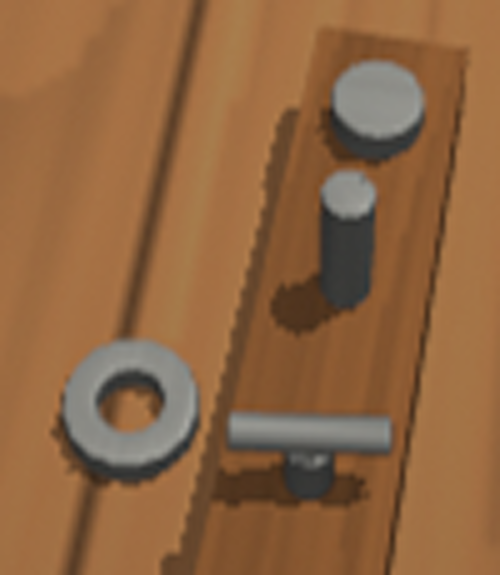

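```bash
cat > h.py <<'E'
import numpy as np,cv2
from cell import state,eyes
def ray(n,uv):
    p=eyes.camera_params(n);R,_=cv2.Rodrigues(p["rvec"]);t=p["tvec"]
    d=R.T@np.linalg.inv(p["K"])@np.array([uv[0],uv[1],1.]);return -R.T@t,d
def at(n,uv,z):
    c,d=ray(n,uv);return (c+d*(z-c[2])/d[2])
E
python3 - <<'E'
from h import *
np.set_printoptions(precision=1,suppress=True)
c1=lambda u,v:((u+.5)/5-.5+95,(v+.5)/5-.5+185)
c2=lambda u,v:((u+.5)/5-.5+298,(v+.5)/5-.5+185)
c3=lambda u,v:((u+.5)/5-.5+205,(v+.5)/5-.5+250)
print("pin",at("top",c1(282,251),90),at("side",c3(348,192),90))
print("cap",at("top",c1(468,255),54),at("side",c3(378,96),54))
print("tee",at("top",c1(129,243),73))
print("tee ends",at("top",c1(124,182),73),at("top",c1(135,303),73))
print("rack corners",[at("top",c1(*q),40) for q in((58,172),(50,303),(575,190),(567,323))])
ctr=at("top",c2(299,265),56);print("collar",ctr,"boss",at("top",c2(305,266),65))
cs=[at("top",c2(*q),14) for q in((42,105),(423,33),(508,410),(130,495))];print("base",np.mean(cs,0),cs)
h=at("top",c2(203,327),56);rib=at("top",c2(250,55),52)
print("hole",h,np.hypot(*(h-ctr)[:2]),"rib",rib,np.hypot(*(rib-ctr)[:2]))
a=lambda v:np.arctan2(v[1],v[0]);print(a(rib-ctr),a(h-ctr))
e=[a(cs[i]-cs[j]) for i,j in((0,3),(1,2))];print("edges",e)
E
```

```text
pin [510.1 237.5  90. ] [509.6 237.2  90. ]
cap [507.4 177.5  54. ] [506.7 176.8  54. ]
tee [512.8 295.3  73. ]
tee ends [534.4 297.4  73. ] [491.6 292.8  73. ]
rack corners [array([538.3, 330.7,  40. ]), array([490.3, 332.7,  40. ]), array([530.8, 139.9,  40. ]), array([482. , 142.7,  40. ])]
collar [ 502.3 -129.6   56. ] boss [ 502.3 -129.8   65. ]
base [ 503.2 -129.9   14. ] [array([562.3, -41.8,  14. ]), array([ 589.2, -188.2,   14. ]), array([ 446.1, -216.7,   14. ]), array([415.1, -73. ,  14. ])]
hole [480.2 -94.3  56. ] 41.67004601654278 rib [ 578.9 -114.1   52. ] 78.15263337391083
0.19931811562313545 2.1311266646682716
edges [np.float64(0.20924416503553245), np.float64(0.1968164544141022)]
```

Emit:
servo_tool:
  deltas:
    - [0, 0, 0, -10, 0.5]
    - [0, 0, 0, -10, 0.5]
    - [0, 0, 0, -10, 0.5]
    - [0, 0, 0, -10, 0.5]
    - [0, 0, 0, -10, 0.5]
    - [0, 0, 0, -10, 0.5]
    - [0, 0, 0, -8.2, 0.5]
    - [0.03, 0.009, 0, 0, 0.5]
    - [0.054, 0.0162, 0, 0, 0.5]
    - [0.054, 0.0162, 0, 0, 0.5]
    - [0.054, 0.0162, 0, 0, 0.5]
    - [0.054, 0.0162, 0, 0, 0.5]
  squeeze: 40

```text
clock: 1.6
tool_pos: [324.3, -378.9, 230.8]
tool_rot: [[0.001, 1.0, -0.0], [1.0, -0.001, 0.001], [0.001, -0.0, -1.0]]
wrist_force: [0.6, -0.8, 0.1]
grip_width: 42.9
finger_force: 0.0
```

Emit:
servo_tool:
  deltas:
    - [0.0562, 0.0169, 0, 0, 0.5]
    - [0.0562, 0.0169, 0, 0, 0.5]
    - [0.0562, 0.0169, 0, 0, 0.5]
    - [0.0562, 0.0169, 0, 0, 0.5]
    - [0.0562, 0.0169, 0, 0, 0.5]
    - [0.0562, 0.0169, 0, 0, 0.5]
    - [0.0562, 0.0169, 0, 0, 0.5]
    - [0.0562, 0.0169, 0, 0, 0.5]
    - [0.0562, 0.0169, 0, 0, 0.5]
    - [0.0562, 0.0169, 0, 0, 0.5]
    - [0.0562, 0.0169, 0.01, 0, 0.5]
    - [0, 0, 0.03, 0, 0.5]

```text
clock: 3.1
tool_pos: [512.5, 241.6, 192.4]
tool_rot: [[-0.004, 1.0, 0.004], [1.0, 0.004, 0.003], [0.003, 0.004, -1.0]]
wrist_force: [-1.2, -1.1, -0.6]
grip_width: 42.7
finger_force: 0.0
```

Emit:
servo_tool:
  deltas:
    - [0, 0, 0.03, 0, 0.5]
    - [0, 0, 0.03, 0, 0.5]
    - [0, 0, 0, 0, 0.5]
    - [0, 0, 0, 0, 0.5]

```text
clock: 3.6
tool_pos: [511.0, 237.3, 132.1]
tool_rot: [[0.001, 1.0, 0.001], [1.0, -0.001, 0.0], [0.0, 0.001, -1.0]]
wrist_force: [-0.1, 0.2, 0.4]
grip_width: 43.2
finger_force: 0.0
```

```bash
python3 - <<'E'
from h import *
np.set_printoptions(precision=2,suppress=True)
t=eyes.camera("top");s=eyes.camera("side");x=state();print(x["tool_pos"],x["wrist_force"])
r=lambda a:cv2.resize(a,None,fx=4,fy=4,interpolation=cv2.INTER_CUBIC)
cv2.imwrite("pics/d1.png",r(np.hstack([s[200:340,210:330],]))[:,:,::-1])
E
```

```text
[511.77 237.56 133.12] [-0.22 -0.08 -0.58]
```

View pics/d1.png

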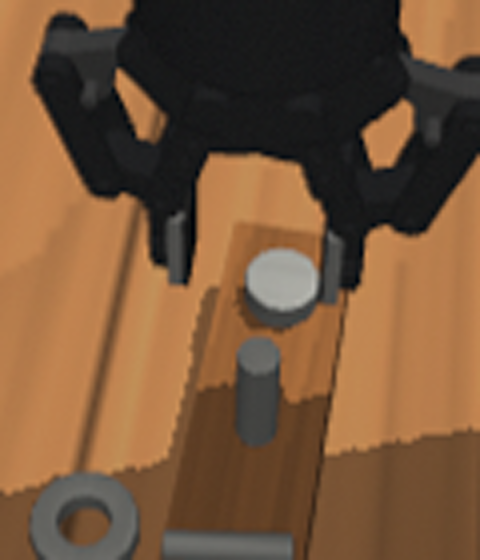

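The open jaw stands above and straddles the plain pin (258,355 in the crop), clear of its neighbours. I'll go down and close.

Emit:
servo_tool:
  deltas:
    - [0, 0, 0.02, 0, 0.5]
    - [0, 0, 0.025, 0, 0.5]
    - [0, 0, 0.02, 0, 0.5]
    - [0, 0, 0.006, 0, 0.5]
    - [0, 0, 0, 0, 0]
    - [0, 0, 0, 0, 0]
    - [0, 0, 0, 0, 0]
    - [0, 0, 0, 0, 0]
    - [0, 0, 0, 0, 0]
  squeeze: 40

```text
clock: 4.82
tool_pos: [511.1, 237.5, 61.5]
tool_rot: [[0.001, 1.0, 0.001], [1.0, -0.001, 0.001], [0.001, 0.001, -1.0]]
wrist_force: [-3.3, -0.0, 6.6]
grip_width: 14.5
finger_force: 39.4
```

Emit:
servo_tool:
  deltas:
    - [0, 0, -0.01, 0, 0]
    - [0, 0, -0.02, 0, 0]
    - [0, 0, -0.02, 0, 0]
    - [0, 0, -0.03, 0, 0]
    - [0, 0, -0.02, 0, 0]
    - [0, 0, 0, 0, 0]
    - [0, 0, 0, 0, 0]

```text
clock: 5.7
tool_pos: [510.0, 236.9, 159.5]
tool_rot: [[0.001, 1.0, -0.001], [1.0, -0.001, -0.0], [-0.0, -0.001, -1.0]]
wrist_force: [-0.4, 0.2, 0.0]
grip_width: 14.3
finger_force: 39.1
```

Emit:
servo_tool:
  deltas:
    - [-0.024, -0.002, 0, 0, 0]
    - [-0.047, -0.004, 0, 0, 0]
    - [-0.054, -0.005, 0, 0, 0]
    - [-0.054, -0.005, 0, 0, 0]
    - [-0.054, -0.005, 0, 0, 0]
    - [-0.054, -0.005, 0, 0, 0]
    - [-0.03, -0.003, 0, 0, 0]
    - [-0.015, -0.001, 0, 0, 0]
    - [0, 0, 0.01, 0, 0]
    - [0, 0, 0.01, 0, 0]
    - [0, 0, 0, 0, 0]
    - [0, 0, 0, 0, 0]

```text
clock: 7.2
tool_pos: [480.3, -94.0, 140.0]
tool_rot: [[-0.001, 1.0, -0.0], [1.0, 0.001, 0.0], [0.0, -0.0, -1.0]]
wrist_force: [0.6, 0.1, -0.1]
grip_width: 14.8
finger_force: 39.1
```

```bash
python3 - <<'E'
from h import *
np.set_printoptions(precision=2,suppress=True)
P=[]
for i in range(8):
    s=eyes.camera("side");x=state();P.append(x["tool_pos"])
print(np.mean(P,0),np.std(P,0),x["wrist_force"],x["grip_width"])
t=eyes.camera("top")
r=lambda a:cv2.resize(a,None,fx=5,fy=5,interpolation=cv2.INTER_CUBIC)
cv2.imwrite("pics/e1.png",np.hstack([r(s[95:205,240:345])])[:,:,::-1])
E
```

```text
[480.61 -94.63 140.6 ] [0.09 0.23 0.1 ] [-0.16  0.88 -0.55] 14.470820346946676
```

View pics/e1.png

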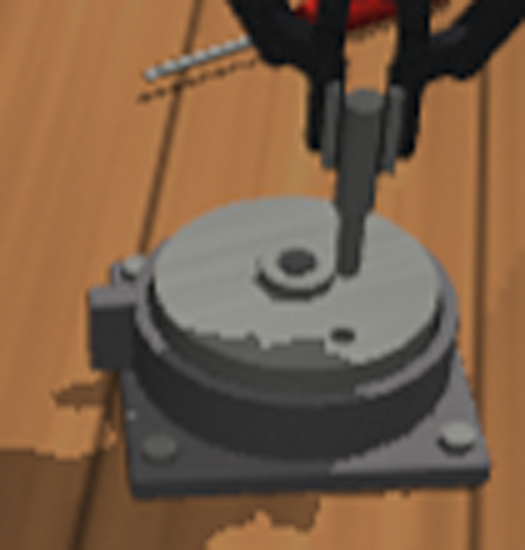

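```bash
python3 - <<'E'
from h import *
p=eyes.camera_params("side")
f=lambda X:((cv2.projectPoints(np.array([X],float),p["rvec"],p["tvec"],p["K"],None)[0].ravel()-[240,95]+.5)*5-.5).round(1)
for z in(87.6,119.6,169.6,56):print(z,f((480.6,-94.6,z)),f((484.6,-94.6,z)),f((480.6,-90.6,z)))
print(at("side",((343.5)/5-.5+240,335.5/5-.5+95),56))
E
```

```text
87.6 [346.8 276.5] [336.7 275.6] [346.2 282.5]
119.6 [353.4 210.5] [343.  209.6] [352.8 216.4]
169.6 [364.5  99.6] [353.7  98.8] [363.9 105.4]
56 [340.6 338.2] [330.8 337.3] [340.  344.3]
[479.7454448  -96.83619783  56.        ]
```

Emit:
servo_tool:
  deltas:
    - [0, 0, 0.01, 0, 0]
    - [0, 0, 0.01, 0, 0]
    - [0, 0, 0.008, 0, 0]
    - [0, 0, 0.002, 0, 0]
    - [0, 0, 0.002, 0, 0]

```text
clock: 8.28
tool_pos: [480.4, -94.9, 108.1]
tool_rot: [[0.001, 1.0, -0.0], [1.0, -0.001, 0.0], [0.0, -0.0, -1.0]]
wrist_force: [0.3, -0.1, -0.3]
grip_width: 14.5
finger_force: 39.1
```

Emit:
servo_tool:
  deltas:
    - [0, 0, 0.001, 0, 0]
    - [0, 0, 0, 0, 0]

```text
clock: 8.52
tool_pos: [480.5, -94.9, 107.5]
tool_rot: [[0.001, 1.0, 0.0], [1.0, -0.001, -0.0], [-0.0, 0.0, -1.0]]
wrist_force: [0.3, -1.4, -1.2]
grip_width: 14.8
finger_force: 39.1
```

Emit:
servo_tool:
  deltas:
    - [0, 0, 0.001, 0, 0]
    - [0, 0, 0, 0, 0]

```text
clock: 8.78
tool_pos: [480.3, -94.8, 106.3]
tool_rot: [[0.001, 1.0, 0.0], [1.0, -0.001, -0.0], [-0.0, 0.0, -1.0]]
wrist_force: [1.1, -0.2, -1.3]
grip_width: 14.5
finger_force: 39.1
```

Emit:
servo_tool:
  deltas:
    - [0, 0, 0.001, 0, 0]
    - [0, 0, 0.001, 0, 0]
    - [0, 0, 0, 0, 0]

```text
clock: 9.15
tool_pos: [480.2, -94.8, 104.1]
tool_rot: [[0.001, 1.0, -0.0], [1.0, -0.001, 0.0], [0.0, -0.0, -1.0]]
wrist_force: [0.6, -0.6, -0.7]
grip_width: 14.8
finger_force: 39.1
```

Emit:
servo_tool:
  deltas:
    - [0, 0, 0.001, 0, 0]
    - [0, 0, 0.001, 0, 0]
    - [0, 0, 0, 0, 0]

```text
clock: 9.52
tool_pos: [480.2, -94.8, 102.1]
tool_rot: [[0.001, 1.0, -0.0], [1.0, -0.001, 0.0], [0.0, -0.0, -1.0]]
wrist_force: [0.7, 0.5, -0.3]
grip_width: 14.8
finger_force: 39.1
```

Emit:
servo_tool:
  deltas:
    - [0, 0, 0.002, 0, 0]
    - [0, 0, 0.002, 0, 0]
    - [0, 0, 0.001, 0, 0]
    - [0, 0, 0, 0, 0]

```text
clock: 10.02
tool_pos: [480.2, -94.8, 97.1]
tool_rot: [[0.001, 1.0, -0.0], [1.0, -0.001, 0.0], [0.0, -0.0, -1.0]]
wrist_force: [-0.0, -0.7, 0.5]
grip_width: 14.6
finger_force: 39.1
```

Emit:
servo_tool:
  deltas:
    - [0, 0, 0.001, 0, 0]
    - [0, 0, 0, 0, 0]

```text
clock: 10.28
tool_pos: [480.3, -94.8, 96.2]
tool_rot: [[0.001, 1.0, -0.0], [1.0, -0.001, -0.0], [-0.0, -0.0, -1.0]]
wrist_force: [0.2, 0.2, -0.6]
grip_width: 14.6
finger_force: 39.1
```

Emit:
servo_tool:
  deltas:
    - [0, 0, 0.001, 0, 0]
    - [0, 0, 0, 0, 0]

```text
clock: 10.52
tool_pos: [480.4, -94.9, 95.5]
tool_rot: [[0.001, 1.0, 0.0], [1.0, -0.001, -0.0], [-0.0, 0.0, -1.0]]
wrist_force: [-0.3, 0.9, 1.3]
grip_width: 14.8
finger_force: 39.4
```

Emit:
servo_tool:
  deltas:
    - [0, 0, 0.0005, 0, 0]
    - [0, 0, 0, 0, 0]

```text
clock: 10.78
tool_pos: [480.5, -94.9, 95.4]
tool_rot: [[0.001, 1.0, 0.0], [1.0, -0.001, -0.0], [-0.0, 0.0, -1.0]]
wrist_force: [-1.9, 1.0, 4.9]
grip_width: 14.4
finger_force: 39.7
```

Emit:
servo_tool:
  deltas:
    - [0, 0, 0.0005, 0, 0]
    - [0, 0, 0, 0, 0]

```text
clock: 11.02
tool_pos: [480.6, -95.0, 95.3]
tool_rot: [[0.001, 1.0, 0.0], [1.0, -0.001, -0.0], [-0.0, 0.0, -1.0]]
wrist_force: [-2.1, 0.3, 7.0]
grip_width: 14.7
finger_force: 40.1
```

```bash
python3 - <<'E'
import numpy as np
C=np.array([502.4,-129.8]);p=np.array([480.4,-94.9])
th=np.r_[np.arange(2.01,0.8,-0.12),np.arange(.75,-.44,-.06)]
for t in th:
    q=C+41.8*np.array([np.cos(t),np.sin(t)]);d=(q-p)/1000;print(f"{t:.2f} [{d[1]:.4f}, {d[0]:.4f}]",q.round(1));p=q
E
```

```text
2.01 [0.0029, 0.0042] [484.6 -92. ]
1.89 [0.0019, 0.0047] [489.3 -90.1]
1.77 [0.0013, 0.0048] [494.1 -88.8]
1.65 [0.0007, 0.0050] [499.1 -88.1]
1.53 [0.0001, 0.0050] [504.1 -88. ]
1.41 [-0.0005, 0.0050] [509.1 -88.5]
1.29 [-0.0011, 0.0049] [514.  -89.6]
1.17 [-0.0017, 0.0047] [518.7 -91.3]
1.05 [-0.0022, 0.0045] [523.2 -93.5]
0.93 [-0.0028, 0.0042] [527.4 -96.3]
0.81 [-0.0032, 0.0038] [531.2 -99.5]
0.75 [-0.0018, 0.0018] [ 533.  -101.3]
0.69 [-0.0019, 0.0017] [ 534.6 -103.2]
0.63 [-0.0020, 0.0015] [ 536.2 -105.2]
0.57 [-0.0021, 0.0014] [ 537.6 -107.2]
0.51 [-0.0022, 0.0013] [ 538.9 -109.4]
0.45 [-0.0022, 0.0012] [ 540.  -111.6]
0.39 [-0.0023, 0.0010] [ 541.1 -113.9]
0.33 [-0.0023, 0.0009] [ 541.9 -116.3]
0.27 [-0.0024, 0.0007] [ 542.7 -118.7]
0.21 [-0.0024, 0.0006] [ 543.3 -121.1]
0.15 [-0.0025, 0.0004] [ 543.7 -123.6]
0.09 [-0.0025, 0.0003] [ 544. -126.]
0.03 [-0.0025, 0.0002] [ 544.2 -128.5]
-0.03 [-0.0025, 0.0000] [ 544.2 -131.1]
-0.09 [-0.0025, -0.0002] [ 544.  -133.6]
-0.15 [-0.0025, -0.0003] [ 543.7 -136. ]
-0.21 [-0.0025, -0.0004] [ 543.3 -138.5]
-0.27 [-0.0024, -0.0006] [ 542.7 -140.9]
-0.33 [-0.0024, -0.0007] [ 541.9 -143.3]
-0.39 [-0.0023, -0.0009] [ 541.1 -145.7]
```

Emit:
servo_tool:
  deltas:
    - [0, 0, -0.0025, 0, 0]
    - [0.0029, 0.0042, 0, 0, 0]
    - [0.0019, 0.0047, 0, 0, 0]
    - [0.0013, 0.0048, 0, 0, 0]
    - [0, 0, 0, 0, 0]

```text
clock: 11.65
tool_pos: [494.6, -88.6, 96.7]
tool_rot: [[0.0, 1.0, 0.0], [1.0, -0.0, 0.0], [0.0, 0.0, -1.0]]
wrist_force: [0.1, 0.2, -1.1]
grip_width: 14.8
finger_force: 39.1
```

Emit:
servo_tool:
  deltas:
    - [0.0007, 0.005, 0, 0, 0]
    - [0.0001, 0.005, 0, 0, 0]
    - [-0.0005, 0.005, 0, 0, 0]
    - [0, 0, 0, 0, 0]

```text
clock: 12.15
tool_pos: [509.7, -88.5, 96.9]
tool_rot: [[0.001, 1.0, 0.001], [1.0, -0.001, 0.0], [0.0, 0.001, -1.0]]
wrist_force: [0.2, -1.5, -1.1]
grip_width: 15.1
finger_force: 39.1
```

Emit:
servo_tool:
  deltas:
    - [-0.0011, 0.0049, 0, 0, 0]
    - [-0.0017, 0.0047, 0, 0, 0]
    - [-0.0022, 0.0045, 0, 0, 0]
    - [0, 0, 0, 0, 0]

```text
clock: 12.65
tool_pos: [523.7, -93.7, 96.7]
tool_rot: [[0.001, 1.0, 0.001], [1.0, -0.001, -0.0], [-0.0, 0.001, -1.0]]
wrist_force: [-1.1, -2.0, -1.3]
grip_width: 14.7
finger_force: 39.1
```

Emit:
servo_tool:
  deltas:
    - [-0.0028, 0.0042, 0, 0, 0]
    - [-0.0032, 0.0038, 0, 0, 0]
    - [0, 0, 0, 0, 0]
    - [0, 0, 0.001, 0, 0]
    - [0, 0, 0.0015, 0, 0]
    - [0, 0, 0, 0, 0]

```text
clock: 13.4
tool_pos: [531.6, -99.7, 95.4]
tool_rot: [[0.001, 1.0, 0.001], [1.0, -0.001, -0.0], [-0.0, 0.001, -1.0]]
wrist_force: [-3.1, -1.2, 4.9]
grip_width: 14.9
finger_force: 40.1
```

Emit:
servo_tool:
  deltas:
    - [-0.0018, 0.0018, -0.0015, 0, 0]
    - [0, 0, 0.0015, 0, 0]
    - [0, 0, 0, 0, 0]

```text
clock: 13.78
tool_pos: [533.2, -101.4, 95.3]
tool_rot: [[0.001, 1.0, 0.0], [1.0, -0.001, -0.0], [-0.0, 0.0, -1.0]]
wrist_force: [-4.7, -1.0, 7.7]
grip_width: 14.3
finger_force: 40.4
```

Emit:
servo_tool:
  deltas:
    - [-0.0019, 0.0017, -0.0015, 0, 0]
    - [0, 0, 0.0015, 0, 0]
    - [0, 0, 0, 0, 0]

```text
clock: 14.15
tool_pos: [534.8, -103.3, 95.2]
tool_rot: [[0.001, 1.0, 0.0], [1.0, -0.001, -0.0], [-0.0, 0.0, -1.0]]
wrist_force: [-5.6, -0.4, 8.1]
grip_width: 15.1
finger_force: 40.7
```

Emit:
servo_tool:
  deltas:
    - [-0.002, 0.0015, -0.0015, 0, 0]
    - [0, 0, 0.0015, 0, 0]
    - [0, 0, 0, 0, 0]

```text
clock: 14.52
tool_pos: [536.4, -105.3, 95.3]
tool_rot: [[0.001, 1.0, 0.0], [1.0, -0.001, -0.0], [-0.0, 0.0, -1.0]]
wrist_force: [-5.3, 0.0, 9.0]
grip_width: 14.8
finger_force: 40.7
```

Emit:
servo_tool:
  deltas:
    - [-0.0021, 0.0014, -0.0015, 0, 0]
    - [0, 0, 0.0015, 0, 0]
    - [0, 0, 0, 0, 0]

```text
clock: 14.9
tool_pos: [537.9, -107.5, 95.3]
tool_rot: [[0.001, 1.0, 0.001], [1.0, -0.001, -0.0], [-0.0, 0.001, -1.0]]
wrist_force: [-5.9, -1.2, 7.9]
grip_width: 14.9
finger_force: 40.7
```

Emit:
servo_tool:
  deltas:
    - [-0.0022, 0.0013, -0.0015, 0, 0]
    - [0, 0, 0.0015, 0, 0]
    - [0, 0, 0, 0, 0]

```text
clock: 15.28
tool_pos: [539.3, -109.8, 95.3]
tool_rot: [[0.001, 1.0, 0.001], [1.0, -0.001, -0.0], [-0.0, 0.001, -1.0]]
wrist_force: [-5.9, 0.5, 7.9]
grip_width: 14.8
finger_force: 40.6
```

Emit:
servo_tool:
  deltas:
    - [-0.0022, 0.0004, -0.0015, 0, 0]
    - [0, 0, 0.0013, 0, 0]
    - [0, 0, 0, 0, 0]

```text
clock: 15.65
tool_pos: [540.1, -112.1, 95.3]
tool_rot: [[0.001, 1.0, 0.002], [1.0, -0.001, -0.001], [-0.001, 0.002, -1.0]]
wrist_force: [-4.0, -0.9, 5.5]
grip_width: 14.8
finger_force: 40.2
```

Emit:
servo_tool:
  deltas:
    - [-0.0023, 0.001, -0.0015, 0, 0]
    - [0, 0, 0.0015, 0, 0]
    - [0, 0, 0, 0, 0]

```text
clock: 16.02
tool_pos: [541.0, -114.3, 95.1]
tool_rot: [[0.001, 1.0, 0.002], [1.0, -0.001, -0.001], [-0.001, 0.002, -1.0]]
wrist_force: [-3.0, 0.9, 4.0]
grip_width: 15.1
finger_force: 40.0
```

Emit:
servo_tool:
  deltas:
    - [-0.0023, 0.0009, -0.0015, 0, 0]
    - [0, 0, 0.0015, 0, 0]
    - [0, 0, 0, 0, 0]

```text
clock: 16.4
tool_pos: [541.3, -116.5, 94.2]
tool_rot: [[0.001, 1.0, 0.001], [1.0, -0.001, -0.0], [-0.0, 0.001, -1.0]]
wrist_force: [-0.0, -0.2, -0.6]
grip_width: 14.6
finger_force: 39.2
```

Emit:
servo_tool:
  deltas:
    - [-0.0024, 0.0007, -0.0015, 0, 0]
    - [0, 0, 0.0015, 0, 0]
    - [0, 0, 0, 0, 0]

```text
clock: 16.77
tool_pos: [541.8, -118.8, 94.3]
tool_rot: [[0.001, 1.0, 0.0], [1.0, -0.001, -0.0], [-0.0, 0.0, -1.0]]
wrist_force: [0.6, 0.8, -1.1]
grip_width: 14.5
finger_force: 39.1
```

Emit:
servo_tool:
  deltas:
    - [-0.0024, 0.0006, -0.0015, 0, 0]
    - [0, 0, 0.0015, 0, 0]
    - [0, 0, 0, 0, 0]

```text
clock: 17.15
tool_pos: [542.5, -121.3, 94.5]
tool_rot: [[0.001, 1.0, 0.0], [1.0, -0.001, -0.0], [-0.0, 0.0, -1.0]]
wrist_force: [0.5, 0.3, -1.2]
grip_width: 14.6
finger_force: 39.1
```

Emit:
servo_tool:
  deltas:
    - [0.0024, -0.0006, -0.0015, 0, 0]
    - [0, 0, 0.0015, 0, 0]
    - [0, 0, 0.001, 0, 0]
    - [0, 0, 0.001, 0, 0]
    - [0, 0, 0, 0, 0]

```text
clock: 17.77
tool_pos: [541.9, -118.8, 92.4]
tool_rot: [[0.001, 1.0, 0.0], [1.0, -0.001, -0.0], [-0.0, 0.0, -1.0]]
wrist_force: [1.5, -0.3, -0.4]
grip_width: 15.1
finger_force: 39.2
```

Emit:
servo_tool:
  deltas:
    - [0, 0, 0.001, 0, 0]
    - [0, 0, 0, 0, 0]

```text
clock: 18.02
tool_pos: [541.8, -118.7, 91.4]
tool_rot: [[0.001, 1.0, 0.0], [1.0, -0.001, -0.0], [-0.0, 0.0, -1.0]]
wrist_force: [0.1, -1.1, -0.7]
grip_width: 14.8
finger_force: 39.2
```

Emit:
servo_tool:
  deltas:
    - [0, 0, 0.001, 0, 0]
    - [0, 0, 0, 0, 0]

```text
clock: 18.27
tool_pos: [541.8, -118.7, 90.4]
tool_rot: [[0.001, 1.0, 0.0], [1.0, -0.001, 0.0], [0.0, 0.0, -1.0]]
wrist_force: [0.3, -0.5, -1.4]
grip_width: 14.6
finger_force: 39.2
```

Going in freely, about 5 mm below the hub top. Continuing.

Emit:
servo_tool:
  deltas:
    - [0, 0, 0.0015, 0, 0]
    - [0, 0, 0.0015, 0, 0]
    - [0, 0, 0, 0, 0]

```text
clock: 18.65
tool_pos: [541.7, -118.7, 87.3]
tool_rot: [[0.001, 1.0, -0.0], [1.0, -0.001, 0.0], [0.0, -0.0, -1.0]]
wrist_force: [0.2, -0.3, -1.1]
grip_width: 14.6
finger_force: 39.1
```

Emit:
servo_tool:
  deltas:
    - [0, 0, 0.0015, 0, 0]
    - [0, 0, 0.0015, 0, 0]
    - [0, 0, 0, 0, 0]

```text
clock: 19.02
tool_pos: [541.7, -118.6, 84.3]
tool_rot: [[0.001, 1.0, -0.0], [1.0, -0.001, 0.0], [0.0, -0.0, -1.0]]
wrist_force: [0.8, -0.3, -1.4]
grip_width: 14.6
finger_force: 39.2
```

Emit:
servo_tool:
  deltas:
    - [0, 0, 0.0015, 0, 0]
    - [0, 0, 0.0015, 0, 0]
    - [0, 0, 0, 0, 0]

```text
clock: 19.4
tool_pos: [541.7, -118.7, 81.3]
tool_rot: [[0.001, 1.0, -0.0], [1.0, -0.001, 0.0], [0.0, -0.0, -1.0]]
wrist_force: [0.7, -0.8, -1.5]
grip_width: 14.3
finger_force: 39.2
```

Emit:
servo_tool:
  deltas:
    - [0, 0, 0.0015, 0, 0]
    - [0, 0, 0.001, 0, 0]
    - [0, 0, 0, 0, 0]

```text
clock: 19.77
tool_pos: [541.7, -118.7, 78.8]
tool_rot: [[0.001, 1.0, -0.0], [1.0, -0.001, 0.0], [0.0, -0.0, -1.0]]
wrist_force: [0.8, -0.3, -0.6]
grip_width: 14.9
finger_force: 39.2
```

Emit:
servo_tool:
  deltas:
    - [0, 0, 0.001, 0, 0]
    - [0, 0, 0, 0, 0]

```text
clock: 20.02
tool_pos: [541.8, -118.7, 77.9]
tool_rot: [[0.001, 1.0, -0.0], [1.0, -0.001, 0.0], [0.0, -0.0, -1.0]]
wrist_force: [1.1, -0.5, -1.6]
grip_width: 14.4
finger_force: 39.2
```

Emit:
servo_tool:
  deltas:
    - [0, 0, 0.001, 0, 0]
    - [0, 0, 0, 0, 0]

```text
clock: 20.27
tool_pos: [541.8, -118.7, 77.5]
tool_rot: [[0.001, 1.0, -0.0], [1.0, -0.001, -0.0], [-0.0, -0.0, -1.0]]
wrist_force: [-1.4, 0.2, 3.3]
grip_width: 14.3
finger_force: 39.7
```

Emit:
servo_tool:
  deltas:
    - [0, 0, 0.0005, 0, 0]
    - [0, 0, 0, 0, 0]

```text
clock: 20.52
tool_pos: [541.9, -118.8, 77.4]
tool_rot: [[0.001, 1.0, 0.0], [1.0, -0.001, -0.0], [-0.0, 0.0, -1.0]]
wrist_force: [-3.2, -0.3, 7.0]
grip_width: 14.6
finger_force: 40.0
```

Emit:
servo_tool:
  deltas:
    - [0, 0, -0.001, 0, 0]
    - [0, 0, 0, 0, 0.2]
    - [0, 0, 0, 0, 0.4]
    - [0, 0, 0, 0, 0.4]
    - [0, 0, 0, 0, 0.4]
    - [0, 0, -0.01, 0, 0.4]
    - [0, 0, -0.03, 0, 0.4]
    - [0, 0, -0.04, 0, 0.4]
    - [0, 0, -0.04, 0, 0.4]
    - [0, 0, 0, 0, 0.4]
    - [0, 0, 0, 0, 0.4]

```text
clock: 21.9
tool_pos: [541.6, -118.7, 197.6]
tool_rot: [[0.001, 1.0, 0.0], [1.0, -0.001, -0.0], [-0.0, 0.0, -1.0]]
wrist_force: [0.0, 0.2, 0.5]
grip_width: 34.3
finger_force: 0.0
```

```bash
python3 - <<'E'
from h import *
s=eyes.camera("side");x=state();print(x["clock"],x["tool_pos"],x["wrist_force"],x["grip_width"])
p=eyes.camera_params("side")
for z in(56,106):print(z,(cv2.projectPoints(np.array([[541.8,-118.8,z]]),p["rvec"],p["tvec"],p["K"],None)[0].ravel()-[240,95])*5)
cv2.imwrite("pics/f1.png",cv2.resize(s[95:205,240:345],None,fx=5,fy=5,interpolation=cv2.INTER_CUBIC)[:,:,::-1])
E
```

```text
21.95 [ 540.93805883 -118.46880346  196.53063497] [-0.02805668  0.27920388  0.03085615] 34.10089653083472
56 [196.77308997 287.56865793]
106 [200.46877482 189.32547934]
```

View pics/f1.png

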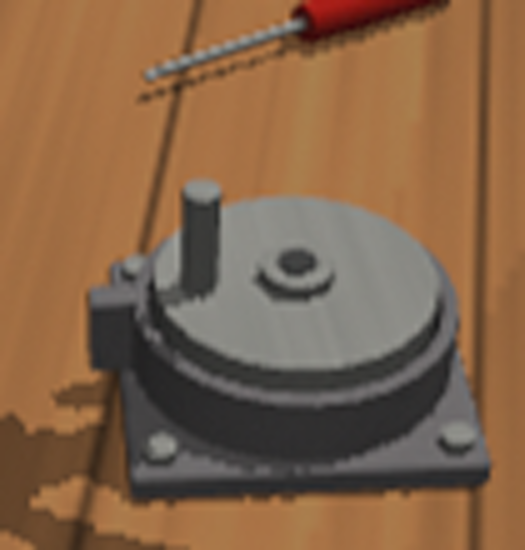

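The pin stands upright near the rib, with its top at (202,188). That matches the predicted fully-home height, and its shoulder is on the collar at about (198,290).

```bash
python3 -c "
from cell import job
print(job.finish_job())"
```

```text
the job is handed in; nothing more can be done
None
```

The plain-handled pin is fully home through the collar in the hub hole, its shoulder on the collar; I let go, backed the gripper clear and handed the job in at about 22 s, and the readings after each move showed at most about 11 N at the wrist.

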